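# Nip up and prove the mould clamp screws

## Robot

A 6-joint arm with a two-finger parallel gripper is mounted at the origin on the work surface. World frame = base frame: x ahead of the robot, y to its left, z up, the work surface at z = 0. Lengths are in m, angles in rad, forces in N, time in s.
With the tool pointing down it reaches from about 0.375 to 0.9 m from the base axis. Payload 3.1 kg.
Tool frame: the origin (TCP) lies at the very end of the fingers, on their centre line; the grasp point (between the pads) lies 19 mm behind it (grip_depth is the distance from the TCP to the grasp point, in m); z points along the fingers, y is the line along which they close (so a half turn about z gives the same grasp; the last joint's range is limited). The gripper opens to 85 mm and grips with 20 to 120 N. Pads are 22 mm wide; open, the fingers measure 114 mm over their backs; the gripper's body (76 mm by 85 mm) begins 54 mm behind the grasp point. The pads swing forward as they close: fully open they stand 13 mm farther back than shut.
Start: joints at [1.119, 0.527, 1.433, -0, 1.181, -0.178], TCP at [0.169, 0.602, 0.21] pointing down, gripper open.
Joint ranges: [-3.08, 3.08], [-0.75, 2.2], [0.22, 2.44], [-1.43, 4.57], [0, 2.65], [-2.85, 2.85]. Speed limits (rad/s): [2.79, 2.79, 3.14, 3.14, 3.14, 3.14].

## Interface

Orientations are given as a unit quaternion [x, y, z, w].
In Python, from station import * gives the robot as it stands.
- The arm moves only by the tool apply_moves, never from a script. Its argument "plan" is a list of rows, each a list of 7 numbers: the shift along the tool's x, y, z in m, then the turn, a rotation vector about the tool's x, y, z in rad, then the gripper command: -1 is fully open, 1 is shut, values between are in proportion. In form: [[dx, dy, dz, wx, wy, wz, jaw], ...]. A call has 1 to 8 rows; each row shifts and turns the commanded pose from where the row before left it, along the tool's axes as they then stand; what a row does not reach is not made up. A row lasts 1/8 s, in which the tool goes at most 62.5 mm and 10.7 degrees, less where a joint would pass 70% of its speed; a pose out of reach is approached as far as the arm can. A call is refused whole if a number of a shift passes 0.0625 or a number of a turn 0.188, either way. A call with a gripper value outside its range is refused whole. The fingers move at their own pace and stop on an object; "force" is the grip in N (left out, the last holds). Time passes only in rows, so rows that do not move let the fingers close. It gives the time, the measured TCP pose, the force, the opening and the grip force at its end, in the units of the state.
- sense(): the state, without advancing time (a new reading comes with each control period).
- snapshot(name): name is "scene" or "side" or "wrist"; returns the picture (420x560x3 uint8, red, green, blue); there is no depth.
- calibration(name): a dict with "camera_matrix" (3x3 intrinsics, pixels), "k1" (the pictures are not rectified: a ray, as slopes to the right and down, at radius r is drawn at 1 + k1 r^2 times it, then the intrinsics apply), "R" (3x3) and "t" (3): a world point X has camera coordinates R X + t; the wrist camera has in their place "mount" (4x4, takes a point from camera to tool coordinates, whose origin is the TCP and whose axes are the flange's). Camera axes: x right, y down, z forward; pixel columns grow to the right and rows downward; lengths in m; the calibration is good to about 2 mm. A picture is of the moment at which its call begins: read the wrist's pose just before it. calibration takes no time and is no camera call.
- sign_off(): hands the job in; it is judged then, once.
The state is a dict: "t": time; "q": joint angles; "qd": joint speeds; "tau": joint torques, N m; "tcp_pos": TCP position; "tool_rot": TCP orientation; "force": force on the tool from outside, world axes, zero at the start; "ft_torque": the same for the moment, N m; "finger_gap": opening from 0.0 (shut) to 1.0 (fully open); "gripper_force": force on a finger pad.
Only numpy, scipy, OpenCV 4.12 (cv2) and the standard library are available. Lean on these libraries where they do the work, as an engineer would, in place of code of your own. Each camera call takes 0.05 s, during which the arm holds its last target. There are 200 camera calls.

## Task

Two bridge clamps hold the plaster mould shut; each has a screw with a lever on top, and one lever has been left swung open well out of line with its crossbar. With closed fingertips against the side of that lever's rubber grip, push it round clockwise (seen from above) until the screw lands, then lean on it with about 12 newtons and keep that up for two seconds to prove that it holds; after that prove the other, already tight screw in the same way. Never lean on a lever with more than 20 newtons, as the plaster cracks, do not slacken the tight screw, and leave both screws tight and the pots and tools where they are.

Things in the scene. Friction and masses are not known exactly. Their poses are not given: they have to be found in the camera images.
- mould: white two-part plaster mould 150 x 340 mm (x, y), lying on a 240 x 400 x 18 mm plywood board; its top is 118 mm above the table; origin at the centre of the board's underside; fixed. The two clamps stand at 100 mm either side of it along its y axis, either one on either side, with the same yaw as the mould.
- clamp_loose: steel bridge clamp over the mould: uprights 184 mm apart along its x, crossbar 200 x 34 mm with its top 158 mm above the table, in the middle an upright screw with a lever; lever hub 30 mm across, top at 214 mm; origin on the screw's axis at table height, z up. This one carries the lever left open.
- clamp_tight: steel bridge clamp over the mould: uprights 184 mm apart along its x, crossbar 200 x 34 mm with its top 158 mm above the table, in the middle an upright screw with a lever; lever hub 30 mm across, top at 214 mm; origin on the screw's axis at table height, z up. This one is already tight.
- screw_loose: clamp screw with its lever; origin on the screw's axis, 200 mm above the table, z up, -x outwards along the lever; tightens clockwise from above. Slack, it turns at about 2.6 N on the grip and stays where left. Landed, it turns no further. It lands with the lever anywhere within 0.2 rad either side of in line with the crossbar (the clamp's -x): to be found by feel. Starts 0.6 to 1.0 rad slack.
- screw_tight: clamp screw with its lever; origin on the screw's axis, 200 mm above the table, z up, -x outwards along the lever; tightens clockwise from above. Slack, it turns at about 2.6 N on the grip and stays where left. Landed, it turns no further. It lands with the lever anywhere within 0.2 rad either side of in line with the crossbar (the clamp's -x): to be found by feel. Starts landed.
- lever_loose (a joint): springy twist of the lever on its screw in rad, the torque on it: 0 unloaded, positive when pushed to tighten, 0.01 per N m: about 0.008 at 12 N on the middle of the grip (0.6 mm there); at most 0.002 while the screw is still turning. It springs back when let go; the screw stays tight.
- lever_tight (a joint): springy twist of the lever on its screw in rad, the torque on it: 0 unloaded, positive when pushed to tighten, 0.01 per N m: about 0.008 at 12 N on the middle of the grip (0.6 mm there); at most 0.002 while the screw is still turning. It springs back when let go; the screw stays tight.
- grip_loose (a point): mid-length point, on the centre line, of the lever's black rubber grip: a level round bar 18 mm thick, from 40 to 96 mm out from the screw's axis, plus a round end; the point is 68 mm out, 200 mm above the table, axes as the screw's: +y is where it moves when tightening, so fingertips push on its -y side. 33 mm free below it, above the crossbar.
- grip_tight (a point): mid-length point, on the centre line, of the lever's black rubber grip: a level round bar 18 mm thick, from 40 to 96 mm out from the screw's axis, plus a round end; the point is 68 mm out, 200 mm above the table, axes as the screw's: +y is where it moves when tightening, so fingertips push on its -y side. 33 mm free below it, above the crossbar.
- stopper: small white plaster plug, 48 mm across, 26 mm high, lying on top of the mould between the clamps; a bystander; origin at the centre of its underside
- bowl: clay bowl, 104 mm across, 55 mm high, left (+y) of the mould; a bystander; origin at the centre of its underside
- cup: clay cup, 80 mm across, 85 mm high, right (-y) of the mould; a bystander; origin at the centre of its underside
- vase: small clay vase, 80 mm across, 115 mm high, beyond the mould; a bystander; origin at the centre of its underside
- slip_jar: grey jar, 72 mm across, 90 mm high, with a white cap; a bystander; origin at the centre of its underside
- brush: thin wooden brush, 200 mm long, lying flat; a bystander; origin at the centre of its underside
- rib: flat wooden throwing rib, 60 x 100 x 8 mm, lying flat; a bystander; origin at the centre of its underside

How it is judged:
By the outcome, as a careful person would: the job done as asked, in the order asked, and still so for the second after the job is handed in, with the robot touching nothing.
It also fails if it takes over 70 s, if anything falls off the work surface, if the arm or the gripper's body presses on something with over 40 N, if the wrist force passes 120 N, or if a joint passes its speed limit or range.

## Working session

There is one attempt and no reset: what is moved stays moved. The work goes in short steps, Python scripts to look and compute and a tool call to move; the robot and the scene stay as the last step left them, time stands still between calls to the robot, and variables do not carry over. Pictures are saved under pics/ and viewed, at most 10 in all, crops included, and the job is handed in when it is done.

Besides the shell and the picture viewer there is one more tool, called after "Emit:" by a JSON object that holds its "op" and its "data", one argument or row to a line. apply_moves: Moves the arm, as the interface text tells. Its arguments: {"type":"object","properties":{"plan":{"type":"array"},"force":{"type":"number"}},"required":["plan"]}

```bash
mkdir -p pics; python3 - <<'E'
from station import *
import cv2
s=sense();print(s)
for n in("scene","side"):
    cv2.imwrite(f"pics/{n}0.png",cv2.cvtColor(snapshot(n),cv2.COLOR_RGB2BGR)); c=calibration(n); print(n,c)
print(calibration("wrist"))
E
```

```text
{'t': 0.0, 'q': array([ 1.11847102e+00,  5.28480307e-01,  1.43392103e+00, -1.55762731e-05,
        1.18137802e+00, -1.78488293e-01]), 'qd': array([-0.00100406,  0.00129347, -0.00045144, -0.00076074,  0.00015588,
        0.00027278]), 'tau': array([-9.39724632e-04, -4.42345047e+01, -1.78025919e+01, -3.27498692e-04,
        8.39429442e-03,  3.02074632e-06]), 'tcp_pos': array([0.16864561, 0.60102043, 0.20911902]), 'tool_rot': array([ 1.36488095e-01,  9.90641108e-01, -1.04165091e-03, -3.32314669e-04]), 'force': array([-0.97477453,  0.8366616 , -0.28031341]), 'ft_torque': array([ 0.02512911, -0.00353248, -0.02896868]), 'gripper_force': 0.0, 'finger_gap': 0.9967678742131093}
scene {'camera_matrix': array([[467.49103103,   0.        , 283.85818361],
       [  0.        , 467.49103103, 204.84444842],
       [  0.        ,   0.        ,   1.        ]]), 'k1': -0.11243549208076548, 'R': array([[ 0.57843195,  0.81558907,  0.01519701],
       [ 0.63683052, -0.43985383, -0.63322626],
       [-0.50976796,  0.37595622, -0.77381752]]), 't': array([-0.33531757, -0.24339128,  1.4816017 ])}
side {'came
[... 286 characters left out ...]
6.51954846e-01, -7.50982201e-01],
       [ 1.18245902e-01,  7.41614832e-01, -6.60322154e-01]]), 't': array([-0.51191663,  0.18874945,  1.29898829])}
{'camera_matrix': array([[324.70656599,   0.        , 285.97905353],
       [  0.        , 324.70656599, 213.24897929],
       [  0.        ,   0.        ,   1.        ]]), 'k1': -0.03645115011252139, 'mount': array([[ 3.57954333e-04, -9.52458046e-01, -3.04669561e-01,
         7.74019764e-02],
       [ 9.99999863e-01,  2.24745013e-04,  4.72295582e-04,
        -1.00547879e-03],
       [-3.81368763e-04, -3.04669689e-01,  9.52457997e-01,
        -1.63064074e-01],
       [ 0.00000000e+00,  0.00000000e+00,  0.00000000e+00,
         1.00000000e+00]])}
```

View pics/scene0.png

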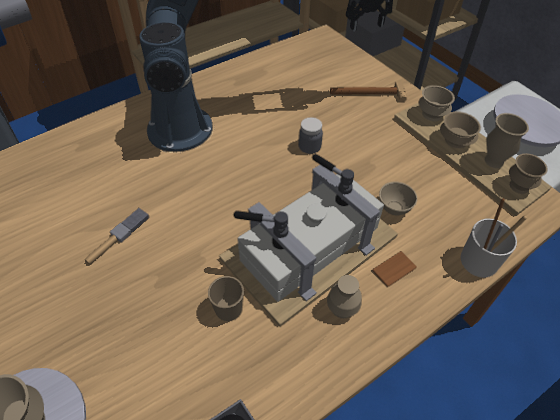

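View pics/side0.png

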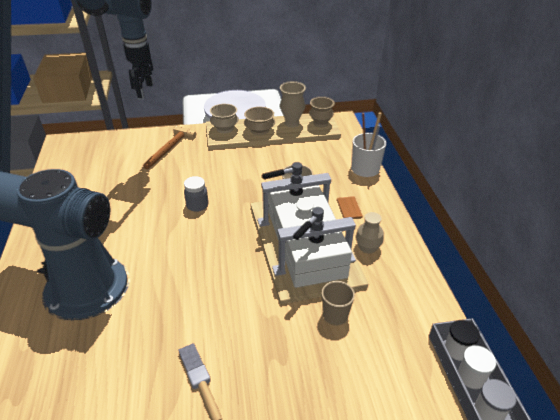

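The loose lever is on the near (-y) clamp: scene hub about (281,218) with grip tip (236,215). The tight one has its hub at about (347,174) and tip at (315,157). In the side view the hubs are at (317,213) and (297,169), with tips at (297,236) and (263,174). Next I'll triangulate.

```bash
cat > h.py <<'E'
import numpy as np, cv2
from station import *
from scipy.spatial.transform import Rotation as Ro
def ray(c,uv):
    d=np.array([c["k1"],0,0,0,0.]); p=cv2.undistortPoints(np.array([[uv]],float),c["camera_matrix"],d)[0,0]
    return np.array([p[0],p[1],1.])
def atz(c,uv,z):
    if "mount" in c: R,o=c["Rw"],c["ow"]
    else: R=c["R"].T; o=-R@c["t"]
    d=R@ray(c,uv); return o+d*(z-o[2])/d[2]
def wrist():
    s=sense(); c=calibration("wrist"); M=c["mount"]; Rt=Ro.from_quat(s["tool_rot"]).as_matrix()
    c["Rw"]=Rt@M[:3,:3]; c["ow"]=s["tcp_pos"]+Rt@M[:3,3]; return c
E
python3 - <<'E'
from h import *
sc,si=calibration("scene"),calibration("side")
for n,z,a,b in [("hubL",.214,(281,218),(317,213)),("tipL",.200,(236,215),(297,236)),("hubT",.214,(347,174),(297,169)),("tipT",.2,(315,157),(263,174))]:
    print(n,atz(sc,a,z).round(4),atz(si,b,z).round(4))
a=cv2.imread("pics/scene0.png")[140:310,210:410]; b=cv2.imread("pics/side0.png")[150:300,230:380]
cv2.imwrite("pics/crops.png",np.hstack([cv2.resize(a,(400,340),interpolation=2),cv2.resize(b,(340,340),interpolation=2)]))
E
```

```text
hubL [ 0.614  -0.0357  0.214 ] [ 0.607  -0.0445  0.214 ]
tipL [ 0.5432 -0.1048  0.2   ] [ 0.5462 -0.1028  0.2   ]
hubT [0.5959 0.1627 0.214 ] [0.5926 0.1443 0.214 ]
tipT [0.4999 0.145  0.2   ] [0.4996 0.1552 0.2   ]
```

View pics/crops.png

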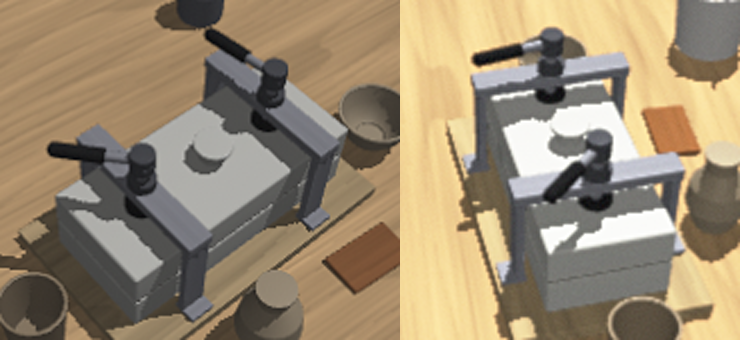

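Emit:
{"op": "apply_moves", "data": {
  "plan": [
    [-0.038,-0.0364,-0.012,0,0,0,1],
    [-0.038,-0.0364,-0.012,0,0,0,1],
    [-0.038,-0.0364,-0.012,0,0,0,1],
    [-0.038,-0.0364,-0.012,0,0,0,1],
    [-0.038,-0.0364,-0.012,0,0,0,1],
    [-0.038,-0.0364,-0.012,0,0,0,1],
    [-0.038,-0.0364,-0.012,0,0,0,1],
    [-0.038,-0.0364,-0.012,0,0,0,1]
  ],
  "force": 40
}}

```text
t: 1.1
tcp_pos: [0.3833, 0.2375, 0.3063]
tool_rot: [0.136, 0.991, -0.0, -0.0]
force: [0.8, 0.3, -0.3]
finger_gap: -0.0
gripper_force: 0.0
```

Emit:
{"op": "apply_moves", "data": {
  "plan": [
    [-0.038,-0.0364,0,0,0,0,1],
    [-0.038,-0.0364,0,0,0,0,1],
    [-0.038,-0.0364,0,0,0,0,1],
    [-0.038,-0.0364,0,0,0,0,1],
    [-0.038,-0.0364,0,0,0,0,1],
    [-0.038,-0.0364,0,0,0,0,1],
    [-0.038,-0.0364,0,0,0,0,1],
    [-0.038,-0.0364,0,0,0,0,1]
  ]
}}

```text
t: 2.1
tcp_pos: [0.5972, -0.1248, 0.3056]
tool_rot: [0.137, 0.991, 0.0, -0.001]
force: [0.7, 0.4, 0.2]
finger_gap: -0.001
gripper_force: 0.0
```

Emit:
{"op": "apply_moves", "data": {
  "plan": [
    [0,0,0,0,0,0.17,1],
    [0,0,0,0,0,0.17,1],
    [0,0,0,0,0,0.17,1],
    [0,0,0,0,0,0,1],
    [0,0,0,0,0,0,1]
  ]
}}

```text
t: 2.72
tcp_pos: [0.5966, -0.1233, 0.3058]
tool_rot: [0.381, 0.925, -0.0, -0.0]
force: [0.7, -0.6, -0.5]
finger_gap: 0.002
gripper_force: 0.0
```

```bash
python3 - <<'E'
from h import *
s=sense();print({k:np.round(v,4) for k,v in s.items()})
np.save("s1.npy",np.r_[s["tcp_pos"],s["tool_rot"]])
cv2.imwrite("pics/w1.png",cv2.resize(cv2.cvtColor(snapshot("wrist"),cv2.COLOR_RGB2BGR),(800,600)))
E
```

```text
{'t': np.float64(2.725), 'q': array([-0.3869,  0.4156,  1.3518, -0.    ,  1.3748, -1.1764]), 'qd': array([ 0.0016, -0.0012, -0.003 , -0.001 , -0.    ,  0.0101]), 'tau': array([-3.88000e-02, -4.13402e+01, -2.02164e+01, -2.30000e-03,
        2.70000e-03, -4.10000e-03]), 'tcp_pos': array([ 0.5966, -0.1233,  0.3058]), 'tool_rot': array([ 3.808e-01,  9.247e-01, -0.000e+00, -4.000e-04]), 'force': array([ 0.6784, -0.6086, -0.5308]), 'ft_torque': array([-0.0195, -0.0368, -0.0186]), 'gripper_force': np.float64(0.0), 'finger_gap': np.float64(0.002)}
```

View pics/w1.png

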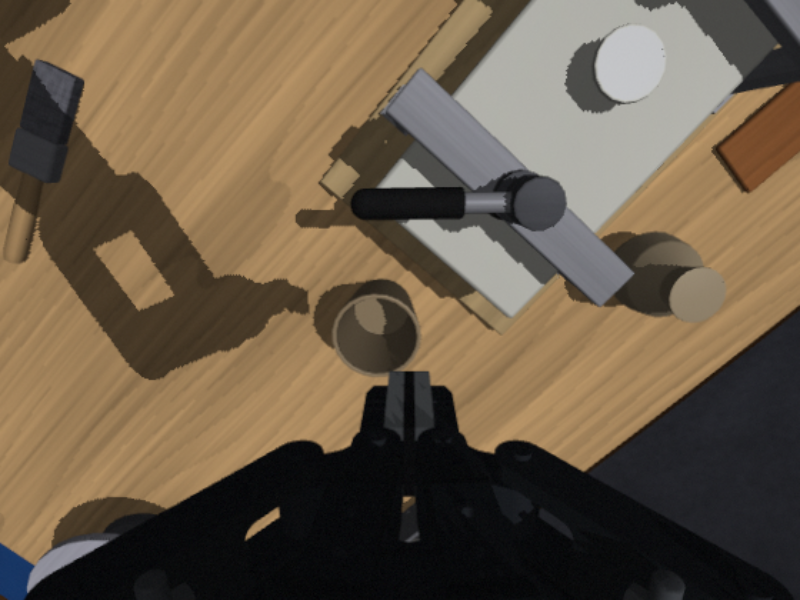

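The wrist view (800x600) shows the loose lever's grip from (352,203) to (465,202), the hub top centre at (540,203), and crossbar ends at about (402,89) and (618,288).

```bash
python3 - <<'E'
from h import *
c=wrist(); k=.7
P=lambda u,v,z:atz(c,(u*k,v*k),z)
for n,a in dict(tip=(352,203,.2),g0=(465,202,.2),hub=(540,203,.214),c0=(402,89,.158),c1=(618,288,.158)).items(): print(n,P(*a).round(4))
hub=P(540,203,.214); d=P(352,203,.2)-P(465,202,.2); print("lever ang-pi",np.arctan2(-d[1],-d[0]))
e=P(618,288,.158)-P(402,89,.158); print("bar yaw",np.arctan2(e[1],e[0]),np.linalg.norm(e),(P(618,288,.158)+P(402,89,.158))/2)
E
```

```text
tip [ 0.5368 -0.11    0.2   ]
g0 [ 0.5818 -0.0638  0.2   ]
hub [ 0.6087 -0.0355  0.214 ]
c0 [ 0.5102 -0.0438  0.158 ]
c1 [ 0.707  -0.0265  0.158 ]
lever ang-pi 0.7980584391438456
bar yaw 0.08795761426028371 0.19752714495641716 [ 0.60859744 -0.03515148  0.158     ]
```

Emit:
{"op": "apply_moves", "data": {
  "plan": [
    [0.0127,0.0033,0.03,0,0,0,1],
    [0,0,0.03,0,0,0,1],
    [0,0,0.03,0,0,0,1],
    [0,0,0.03,0,0,0,1],
    [0,0,0,0,0,0,1],
    [0,0,0,0,0,0,1]
  ]
}}

```text
t: 3.52
tcp_pos: [0.591, -0.1124, 0.1872]
tool_rot: [0.382, 0.924, 0.0, 0.001]
force: [0.4, -0.0, 0.3]
finger_gap: 0.004
gripper_force: 0.0
```

Emit:
{"op": "apply_moves", "data": {
  "plan": [
    [0.004,0,0,0,0,0,1],
    [0.004,0,0,0,0,0,1],
    [0.004,0,0,0,0,0,1],
    [0.003,0,0,0,0,0,1],
    [0,0,0,0,0,0,1]
  ]
}}

```text
t: 4.15
tcp_pos: [0.5793, -0.1013, 0.1862]
tool_rot: [0.382, 0.924, -0.0, -0.0]
force: [-0.1, 0.5, 0.3]
finger_gap: 0.003
gripper_force: 0.0
```

```bash
cat >> h.py <<'E'
HUB={"L":np.array([.6086,-.0353]),"T":np.array([.591,.164])}
def where(k="L"):
    s=sense(); d=s["tcp_pos"][:2]-HUB[k]; x=Ro.from_quat(s["tool_rot"]).as_matrix()[:,0]; yaw=np.arctan2(x[1],x[0])
    th=yaw-np.pi/2; u=-np.array([np.cos(th),np.sin(th)]); n=np.array([-np.sin(th),np.cos(th)])
    f=s["force"]; print("t",round(s["t"],2),"z",s["tcp_pos"][2].round(4),"th_tool",th.round(4),"r",(d@u).round(4),"off",(d@n).round(4),"F along n,u,z",(f[:2]@n).round(2),(f[:2]@u).round(2),f[2].round(2),"torque",s["ft_torque"].round(2))
E
python3 -c "
from h import *
where()
for n in ('scene',): cv2.imwrite('pics/s2.png',cv2.resize(cv2.cvtColor(snapshot(n),cv2.COLOR_RGB2BGR)[130:310,180:400],(660,540)))"
```

```text
t 4.15 z 0.1862 th_tool 0.7872 r 0.0674 off -0.0258 F along n,u,z 0.44 -0.28 0.31 torque [-0.03 -0.02 -0.03]
```

View pics/s2.png

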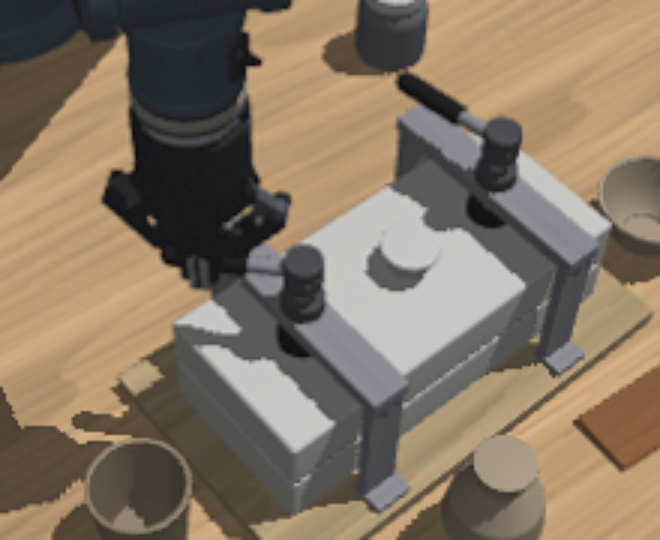

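The fingertips stand just short of the loose lever's -y side, and nothing has been touched. Next step is making contact.

Emit:
{"op": "apply_moves", "data": {
  "plan": [
    [0.002,0,0,0,0,0,1],
    [0.002,0,0,0,0,0,1],
    [0.002,0,0,0,0,0,1],
    [0.001,0,0,0,0,0,1],
    [0.001,0,0,0,0,0,1]
  ]
}}

```text
t: 4.82
tcp_pos: [0.5738, -0.0958, 0.1861]
tool_rot: [0.382, 0.924, -0.0, 0.0]
force: [0.5, -0.2, 0.3]
finger_gap: -0.002
gripper_force: 0.0
```

```bash
python3 -c "
from h import *
where()"
```

```text
t 4.83 z 0.1861 th_tool 0.787 r 0.0674 off -0.0181 F along n,u,z -0.51 -0.18 0.28 torque [0.   0.01 0.03]
```

Emit:
{"op": "apply_moves", "data": {
  "plan": [
    [0.002,0,0,0,0,0,1],
    [0.002,0,0,0,0,0,1],
    [0.001,0,0,0,0,0,1],
    [0.001,0,0,0,0,0,1]
  ]
}}

```text
t: 5.32
tcp_pos: [0.5702, -0.092, 0.1864]
tool_rot: [0.382, 0.924, -0.0, 0.001]
force: [0.2, -1.0, 1.3]
finger_gap: -0.0
gripper_force: 0.7
```

```bash
python3 -c "
from h import *
where()"
```

```text
t 5.33 z 0.1864 th_tool 0.7871 r 0.0673 off -0.0128 F along n,u,z -0.82 0.57 1.31 torque [-0.25 -0.16 -0.03]
```

Emit:
{"op": "apply_moves", "data": {
  "plan": [
    [0.0034,-0.0006,0,0,0,0.05,1],
    [0.0034,-0.0006,0,0,0,0.05,1],
    [0.0034,-0.0006,0,0,0,0.05,1],
    [0.0034,-0.0006,0,0,0,0.05,1]
  ]
}}

```text
t: 5.82
tcp_pos: [0.5603, -0.0837, 0.1871]
tool_rot: [0.473, 0.881, 0.0, 0.002]
force: [1.1, -0.9, 3.1]
finger_gap: 0.003
gripper_force: 1.2
```

```bash
python3 -c "
from h import *
where()"
```

```text
t 5.83 z 0.1871 th_tool 0.5852 r 0.067 off -0.0137 F along n,u,z -1.34 -0.4 3.1 torque [-0.21 -0.27  0.01]
```

```bash
python3 -c "
from h import *
where()
a=cv2.cvtColor(snapshot('wrist'),cv2.COLOR_RGB2BGR); b=cv2.cvtColor(snapshot('side'),cv2.COLOR_RGB2BGR)[150:290,240:380]
cv2.imwrite('pics/w3.png',np.hstack([a,cv2.resize(b,(240,240))[:, :].repeat(1,0) if 0 else np.vstack([cv2.resize(b,(240,240)),np.zeros((180,240,3),np.uint8)])]))
where()"
```

```text
t 5.83 z 0.1871 th_tool 0.5852 r 0.067 off -0.0137 F along n,u,z -1.34 -0.4 3.1 torque [-0.21 -0.27  0.01]
t 5.92 z 0.187 th_tool 0.5871 r 0.0672 off -0.013 F along n,u,z -0.47 -0.21 2.52 torque [-0.18 -0.11  0.01]
```

View pics/w3.png

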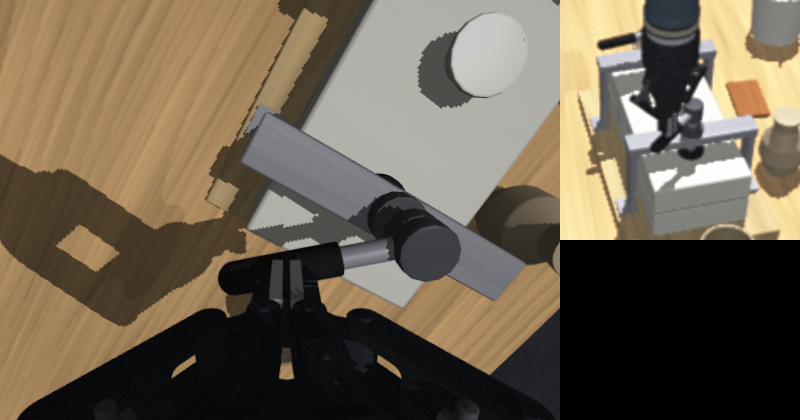

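```bash
python3 -c "
from h import *
c=wrist()
for n,p,z in [('tip',(219,279),.2),('g0',(342,257),.2),('hub',(428,251),.214),('c0',(255,138),.158),('c1',(511,280),.158),('tipz18',(219,279),.178)]: print(n,atz(c,p,z).round(4))
a,b=atz(c,(219,279),.2),atz(c,(342,257),.2);print(np.arctan2(b[1]-a[1],b[0]-a[0]),sense()['tcp_pos'])
a=cv2.imread('pics/w3.png')[190:340,200:480]
cv2.imwrite('pics/w3c.png',cv2.resize(a,(800,428),interpolation=2))
"
```

```text
tip [ 0.5345 -0.1086  0.2   ]
g0 [ 0.5802 -0.063   0.2   ]
hub [ 0.6057 -0.0346  0.214 ]
c0 [ 0.5109 -0.0424  0.158 ]
c1 [ 0.705  -0.0255  0.158 ]
tipz18 [ 0.5371 -0.1217  0.178 ]
0.783232789098193 [ 0.55990303 -0.08334367  0.18695792]
```

View pics/w3c.png

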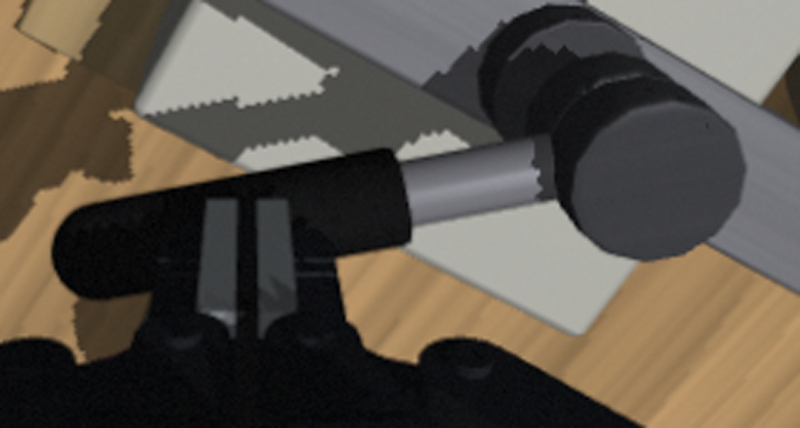

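```bash
python3 -c "
from h import *
sc=calibration('scene');si=calibration('side')
def pr(c,X):
    return cv2.projectPoints(np.array([X],float),cv2.Rodrigues(c['R'])[0],c['t'],c['camera_matrix'],np.array([c['k1'],0,0,0,0.]))[0].ravel()
for z in(.1862,.21): p=pr(sc,[.5793,-.1013,z]); print('scene s2 crop px',(p-[180,130])*3)
p=sense()['tcp_pos']
for z in(p[2],.21): q=pr(si,[p[0],p[1],z]); print('side w3 px',(q-[240,150])*240/140+[560,0])
"
```

```text
scene s2 crop px [199.92131149 297.33284144]
scene s2 crop px [198.33522883 277.27853618]
side w3 px [664.43265204 143.63434744]
side w3 px [664.91891034 131.66444709]
```

Emit:
{"op": "apply_moves", "data": {
  "plan": [
    [0,0,-0.01,0,0,0,1],
    [0,0,-0.015,0,0,0,1],
    [-0.02,0,0,0,0,-0.1,1],
    [-0.025,0,0,0,0,-0.1,1],
    [0,0,0,0,0,0,1]
  ]
}}

```text
t: 6.55
tcp_pos: [0.5869, -0.1201, 0.2119]
tool_rot: [0.383, 0.924, -0.0, 0.001]
force: [-0.4, 0.1, 0.2]
finger_gap: 0.001
gripper_force: 0.0
```

```bash
python3 -c "
from h import *
sc=calibration('scene');si=calibration('side')
def pr(c,X):
    return cv2.projectPoints(np.array([X],float),cv2.Rodrigues(c['R'])[0],c['t'],c['camera_matrix'],np.array([c['k1'],0,0,0,0.]))[0].ravel()
where(); p=sense()['tcp_pos']; o=[]
for n,c in(('scene',sc),('side',si)):
    a=cv2.cvtColor(snapshot(n),cv2.COLOR_RGB2BGR); q=pr(c,p).round().astype(int); x,y=q-[40,50]
    b=cv2.resize(a[y:y+80,x:x+80],(400,400),interpolation=2); b=cv2.convertScaleAbs(b,alpha=1.8,beta=10)
    cv2.circle(b,(202,252),3,(0,0,255),-1); r=((pr(c,p+[0,0,.024])-[x,y])*5).astype(int); cv2.circle(b,tuple(map(int,r)),3,(0,255,0),-1); o.append(b)
cv2.imwrite('pics/tip.png',np.hstack(o))
"
```

```text
t 6.55 z 0.2119 th_tool 0.7849 r 0.0753 off -0.0446 F along n,u,z 0.36 0.16 0.19 torque [ 0.02 -0.01 -0.02]
```

View pics/tip.png

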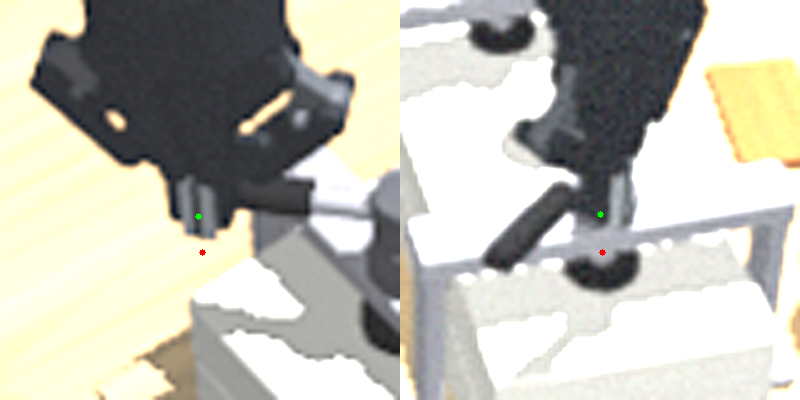

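The fingertips end about 10 mm short of the reported TCP, so they rode over the top of the round grip. The lever has not moved (0.78 rad). I'm going lower, to TCP z = 0.17, which keeps clear of the crossbar.

Emit:
{"op": "apply_moves", "data": {
  "plan": [
    [0,0.007,0.015,0,0,0,1],
    [0,0,0.015,0,0,0,1],
    [0,0,0.012,0,0,0,1],
    [0.006,0,0,0,0,0,1],
    [0.006,0,0,0,0,0,1],
    [0.005,0,0,0,0,0,1],
    [0.004,0,0,0,0,0,1],
    [0,0,0,0,0,0,1]
  ]
}}

```text
t: 7.65
tcp_pos: [0.5758, -0.0989, 0.1695]
tool_rot: [0.382, 0.924, -0.0, 0.0]
force: [0.4, -0.5, -0.1]
finger_gap: 0.005
gripper_force: 0.0
```

Emit:
{"op": "apply_moves", "data": {
  "plan": [
    [0.001,0,0,0,0,0,1],
    [0.001,0,0,0,0,0,1],
    [0.001,0,0,0,0,0,1],
    [0.001,0,0,0,0,0,1]
  ]
}}

```text
t: 8.15
tcp_pos: [0.5741, -0.0972, 0.1694]
tool_rot: [0.382, 0.924, -0.0, 0.001]
force: [1.2, -2.0, -0.4]
finger_gap: -0.0
gripper_force: 1.4
```

```bash
python3 -c "
from h import *
where()"
```

```text
t 8.15 z 0.1694 th_tool 0.7871 r 0.0682 off -0.0192 F along n,u,z -2.29 0.61 -0.41 torque [-0.4  -0.26 -0.01]
```

Emit:
{"op": "apply_moves", "data": {
  "plan": [
    [0.0034,-0.0009,0,0,0,0.05,1],
    [0.0034,-0.0009,0,0,0,0.05,1],
    [0.0034,-0.0009,0,0,0,0.05,1],
    [0.0034,-0.0009,0,0,0,0.05,1]
  ]
}}

```text
t: 8.65
tcp_pos: [0.5623, -0.0891, 0.1693]
tool_rot: [0.473, 0.881, -0.0, 0.001]
force: [1.7, -2.2, -1.3]
finger_gap: -0.004
gripper_force: 1.4
```

```bash
python3 -c "
from h import *
where()"
```

```text
t 8.65 z 0.1693 th_tool 0.5852 r 0.0683 off -0.0193 F along n,u,z -2.78 -0.21 -1.33 torque [-0.36 -0.33 -0.03]
```

Emit:
{"op": "apply_moves", "data": {
  "plan": [
    [0.0034,-0.0009,0,0,0,0.05,1],
    [0.0034,-0.0009,0,0,0,0.05,1],
    [0.0034,-0.0009,0,0,0,0.05,1],
    [0.0034,-0.0009,0,0,0,0.05,1],
    [0.0034,-0.0009,0,0,0,0.05,1],
    [0.0034,-0.0009,0,0,0,0.05,1]
  ]
}}

```text
t: 9.4
tcp_pos: [0.5484, -0.0733, 0.1693]
tool_rot: [0.599, 0.8, -0.0, 0.001]
force: [2.3, -2.1, -0.2]
finger_gap: -0.002
gripper_force: 1.4
```

```bash
python3 -c "
from h import *
where()"
```

```text
t 9.4 z 0.1693 th_tool 0.2853 r 0.0685 off -0.0195 F along n,u,z -2.67 -1.59 -0.21 torque [-0.35 -0.25  0.  ]
```

Emit:
{"op": "apply_moves", "data": {
  "plan": [
    [0.0017,-0.0005,0,0,0,0.025,1],
    [0.0017,-0.0005,0,0,0,0.025,1],
    [0.0017,-0.0005,0,0,0,0.025,1]
  ]
}}

```text
t: 9.78
tcp_pos: [0.5454, -0.0682, 0.1692]
tool_rot: [0.629, 0.777, 0.0, 0.001]
force: [1.4, -2.3, -0.4]
finger_gap: 0.001
gripper_force: 1.3
```

```bash
python3 -c "
from h import *
where()"
```

```text
t 9.78 z 0.1692 th_tool 0.2105 r 0.0687 off -0.0189 F along n,u,z -2.55 -0.87 -0.36 torque [-0.36 -0.39  0.02]
```

Emit:
{"op": "apply_moves", "data": {
  "plan": [
    [0.0017,-0.0004,0,0,0,0.025,1],
    [0.0017,-0.0004,0,0,0,0.025,1],
    [0.0017,-0.0004,0,0,0,0.025,1]
  ]
}}

```text
t: 10.15
tcp_pos: [0.5428, -0.0632, 0.1692]
tool_rot: [0.658, 0.753, 0.0, 0.0]
force: [2.5, -1.0, -0.0]
finger_gap: 0.003
gripper_force: 1.3
```

```bash
python3 -c "
from h import *
where()"
```

```text
t 10.15 z 0.1692 th_tool 0.1354 r 0.0689 off -0.0187 F along n,u,z -1.34 -2.37 -0.04 torque [-0.36 -0.43 -0.  ]
```

Emit:
{"op": "apply_moves", "data": {
  "plan": [
    [0.0017,-0.0005,0,0,0,0.025,1],
    [0.0017,-0.0005,0,0,0,0.025,1],
    [0.0017,-0.0005,0,0,0,0.025,1]
  ]
}}

```text
t: 10.52
tcp_pos: [0.541, -0.0594, 0.1693]
tool_rot: [0.685, 0.728, -0.001, 0.001]
force: [2.7, -6.8, 0.1]
finger_gap: -0.002
gripper_force: 3.6
```

```bash
python3 -c "
from h import *
where()"
```

```text
t 10.53 z 0.1693 th_tool 0.0613 r 0.0689 off -0.0199 F along n,u,z -6.94 -2.29 0.06 torque [-1.17 -0.42 -0.05]
```

Emit:
{"op": "apply_moves", "data": {
  "plan": [
    [0.001,0,0,0,0,0,1],
    [0.0005,0,0,0,0,0,1],
    [0,0,0,0,0,0,1]
  ]
}}

```text
t: 10.9
tcp_pos: [0.5411, -0.0592, 0.1694]
tool_rot: [0.685, 0.729, -0.001, 0.002]
force: [1.5, -8.2, -1.4]
finger_gap: -0.0
gripper_force: 4.3
```

```bash
python3 -c "
from h import *
where()"
```

```text
t 10.9 z 0.1694 th_tool 0.0623 r 0.0689 off -0.0197 F along n,u,z -8.32 -1.01 -1.37 torque [-1.38 -0.26  0.05]
```

Emit:
{"op": "apply_moves", "data": {
  "plan": [
    [0.0015,0,0,0,0,0,1],
    [0.0012,0,0,0,0,0,1],
    [0,0,0,0,0,0,1],
    [0,0,0,0,0,0,1]
  ]
}}

```text
t: 11.4
tcp_pos: [0.5411, -0.0586, 0.1696]
tool_rot: [0.684, 0.729, -0.003, 0.003]
force: [0.5, -13.5, -0.3]
finger_gap: -0.005
gripper_force: 6.9
```

```bash
python3 -c "
from h import *
where()"
```

```text
t 11.4 z 0.1696 th_tool 0.063 r 0.0688 off -0.019 F along n,u,z -13.54 0.37 -0.31 torque [-2.22 -0.17  0.04]
```

Emit:
{"op": "apply_moves", "data": {
  "plan": [
    [-0.0006,0,0,0,0,0,1],
    [0,0,0,0,0,0,1],
    [0,0,0,0,0,0,1],
    [0,0,0,0,0,0,1]
  ]
}}

```text
t: 11.9
tcp_pos: [0.5411, -0.0587, 0.1695]
tool_rot: [0.685, 0.729, -0.002, 0.003]
force: [1.5, -12.3, -0.4]
finger_gap: -0.0
gripper_force: 6.3
```

Emit:
{"op": "apply_moves", "data": {
  "plan": [
    [0,0,0,0,0,0,1],
    [0,0,0,0,0,0,1],
    [0,0,0,0,0,0,1],
    [0,0,0,0,0,0,1],
    [0,0,0,0,0,0,1],
    [0,0,0,0,0,0,1],
    [0,0,0,0,0,0,1],
    [0,0,0,0,0,0,1]
  ]
}}

```text
t: 12.9
tcp_pos: [0.5411, -0.0587, 0.1695]
tool_rot: [0.685, 0.729, -0.002, 0.003]
force: [2.2, -13.1, -0.8]
finger_gap: 0.0
gripper_force: 6.3
```

```bash
python3 -c "
from h import *
where()"
```

```text
t 12.9 z 0.1695 th_tool 0.0627 r 0.0688 off -0.0191 F along n,u,z -13.22 -1.41 -0.81 torque [-2.02 -0.2   0.01]
```

Emit:
{"op": "apply_moves", "data": {
  "plan": [
    [0,0,0,0,0,0,1],
    [0,0,0,0,0,0,1],
    [0,0,0,0,0,0,1],
    [0,0,0,0,0,0,1],
    [0,0,0,0,0,0,1],
    [0,0,0,0,0,0,1],
    [0,0,0,0,0,0,1],
    [0,0,0,0,0,0,1]
  ]
}}

```text
t: 13.9
tcp_pos: [0.5411, -0.0587, 0.1695]
tool_rot: [0.685, 0.729, -0.002, 0.003]
force: [1.4, -11.9, 0.5]
finger_gap: -0.004
gripper_force: 6.3
```

Emit:
{"op": "apply_moves", "data": {
  "plan": [
    [0,0,0,0,0,0,1],
    [0,0,0,0,0,0,1],
    [0,0,0,0,0,0,1],
    [0,0,0,0,0,0,1]
  ]
}}

```text
t: 14.4
tcp_pos: [0.5411, -0.0587, 0.1696]
tool_rot: [0.685, 0.729, -0.002, 0.003]
force: [0.8, -12.0, -0.5]
finger_gap: -0.0
gripper_force: 6.3
```

Emit:
{"op": "apply_moves", "data": {
  "plan": [
    [-0.01,0,0,0,0,0,1],
    [-0.015,0,0,0,0,0,1],
    [-0.015,0,0,0,0,0,1],
    [0,0,-0.04,0,0,0,1],
    [0,0,-0.04,0,0,0,1],
    [0,0,-0.04,0,0,0,1],
    [0,0,0,0,0,0,1]
  ]
}}

```text
t: 15.28
tcp_pos: [0.5448, -0.0958, 0.2926]
tool_rot: [0.685, 0.729, 0.002, 0.003]
force: [0.3, -0.3, -0.3]
finger_gap: -0.003
gripper_force: 0.0
```

```bash
python3 -c "
from h import *
where();where('T')"
```

```text
t 15.28 z 0.2926 th_tool 0.0616 r 0.0674 off -0.0564 F along n,u,z -0.29 -0.3 -0.27 torque [-0.02 -0.05  0.04]
t 15.28 z 0.2926 th_tool 0.0616 r 0.0621 off -0.2564 F along n,u,z -0.29 -0.3 -0.27 torque [-0.02 -0.05  0.04]
```

Emit:
{"op": "apply_moves", "data": {
  "plan": [
    [0.05,-0.002,0,0,0,0,1],
    [0.05,-0.002,0,0,0,0,1],
    [0.05,-0.002,0,0,0,0,1],
    [0.05,0,0,0,0,0,1],
    [0,0,0,0,0,0,1],
    [0,0,0,0,0,0,1]
  ]
}}

```text
t: 16.02
tcp_pos: [0.524, 0.1041, 0.2881]
tool_rot: [0.685, 0.729, -0.001, -0.001]
force: [0.2, -0.2, 0.2]
finger_gap: -0.002
gripper_force: 0.0
```

```bash
python3 -c "
from h import *
where('T')
cv2.imwrite('pics/w4.png',cv2.resize(cv2.cvtColor(snapshot('wrist'),cv2.COLOR_RGB2BGR),(800,600)))"
```

```text
t 16.02 z 0.2881 th_tool 0.0624 r 0.0706 off -0.0556 F along n,u,z -0.19 -0.15 0.17 torque [ 0.01  0.1  -0.01]
```

View pics/w4.png

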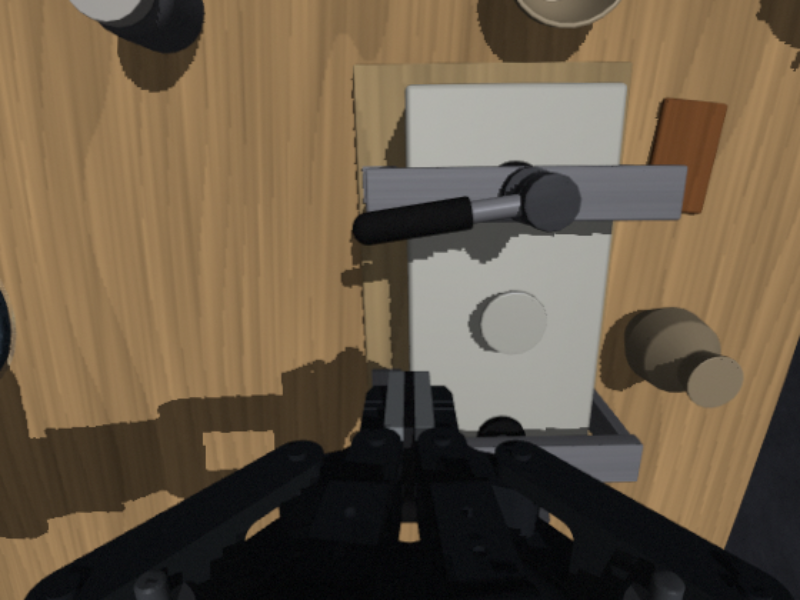

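The tight lever's grip runs from (352,229) to (471,213), and its hub top centre is at (551,202).

```bash
python3 -c "
from h import *
c=wrist();k=.7
f=lambda u,v,z:atz(c,(u*k,v*k),z)
t,g,h=f(352,229,.2),f(471,213,.2),f(551,202,.214);print(t,g,h)
d=g-t;th=np.arctan2(d[1],d[0]);print('th',th,np.arctan2(h[1]-t[1],h[0]-t[0]))
th=np.arctan2(h[1]-t[1],h[0]-t[0])
u=-np.array([np.cos(th),np.sin(th)]);n=np.array([u[1],-u[0]])
s=sense();R=Ro.from_quat(s['tool_rot']).as_matrix()
goal=np.r_[h[:2]+.068*u-.035*n,.170]
print('turn wz',.0624-th,'shift tool',R.T@(goal-s['tcp_pos']))
"
```

```text
[0.4914363  0.14118224 0.2       ] [0.55488852 0.15370964 0.2       ] [0.59270478 0.16328907 0.214     ]
th 0.19492356121192544 0.21492746400729296
turn wz -0.15252746400729295 shift tool [0.01042119 0.01031999 0.11829118]
```

Emit:
{"op": "apply_moves", "data": {
  "plan": [
    [0.0104,0.0103,0.02,0,0,-0.14,1],
    [0,0,0.035,0,0,0,1],
    [0,0,0.035,0,0,0,1],
    [0,0,0.028,0,0,0,1],
    [0,0,0,0,0,0,1],
    [0.003,0,0,0,0,0,1],
    [0.003,0,0,0,0,0,1],
    [0,0,0,0,0,0,1]
  ]
}}

```text
t: 17.08
tcp_pos: [0.5336, 0.1217, 0.1722]
tool_rot: [0.632, 0.775, 0.001, 0.001]
force: [0.1, -0.1, -0.2]
finger_gap: -0.001
gripper_force: 0.0
```

```bash
sed -i 's/\[.591,.164\]/[.5927,.1633]/' h.py; python3 -c "
from h import *
where('T')"
```

```text
t 17.07 z 0.1722 th_tool 0.2024 r 0.0663 off -0.0288 F along n,u,z -0.13 -0.1 -0.16 torque [-0.03  0.    0.02]
```

Emit:
{"op": "apply_moves", "data": {
  "plan": [
    [0.003,-0.002,0,0,0,0,1],
    [0.002,0,0.001,0,0,0,1],
    [0.002,0,0,0,0,0,1],
    [0.001,0,0,0,0,0,1],
    [0.001,0,0,0,0,0,1],
    [0.001,0,0,0,0,0,1],
    [0.001,0,0,0,0,0,1],
    [0,0,0,0,0,0,1]
  ]
}}

```text
t: 18.08
tcp_pos: [0.529, 0.131, 0.1701]
tool_rot: [0.632, 0.775, -0.001, 0.001]
force: [-0.2, -5.1, 0.3]
finger_gap: -0.001
gripper_force: 2.4
```

```bash
python3 -c "
from h import *
where('T')"
```

```text
t 18.07 z 0.1701 th_tool 0.2023 r 0.0689 off -0.0189 F along n,u,z -4.91 1.22 0.29 torque [-0.8  -0.09  0.03]
```

Emit:
{"op": "apply_moves", "data": {
  "plan": [
    [0.001,0,0,0,0,0,1],
    [0.001,0,0,0,0,0,1],
    [0.001,0,0,0,0,0,1],
    [0.0005,0,0,0,0,0,1],
    [0,0,0,0,0,0,1],
    [0,0,0,0,0,0,1]
  ]
}}

```text
t: 18.82
tcp_pos: [0.5288, 0.1319, 0.1703]
tool_rot: [0.632, 0.775, -0.002, 0.002]
force: [1.5, -12.9, 0.2]
finger_gap: 0.001
gripper_force: 6.0
```

```bash
python3 -c "
from h import *
where('T')"
```

```text
t 18.82 z 0.1703 th_tool 0.2033 r 0.0689 off -0.0178 F along n,u,z -12.9 1.16 0.21 torque [-2.   -0.12  0.08]
```

Emit:
{"op": "apply_moves", "data": {
  "plan": [
    [0.0001,0,0,0,0,0,1],
    [0,0,0,0,0,0,1],
    [0,0,0,0,0,0,1],
    [0,0,0,0,0,0,1],
    [0,0,0,0,0,0,1],
    [0,0,0,0,0,0,1],
    [0,0,0,0,0,0,1],
    [0,0,0,0,0,0,1]
  ]
}}

```text
t: 19.82
tcp_pos: [0.5288, 0.1319, 0.1702]
tool_rot: [0.632, 0.775, -0.002, 0.002]
force: [1.1, -12.2, 0.9]
finger_gap: -0.002
gripper_force: 6.1
```

Emit:
{"op": "apply_moves", "data": {
  "plan": [
    [0,0,0,0,0,0,1],
    [0,0,0,0,0,0,1],
    [0,0,0,0,0,0,1],
    [0,0,0,0,0,0,1],
    [0,0,0,0,0,0,1],
    [0,0,0,0,0,0,1],
    [0,0,0,0,0,0,1],
    [0,0,0,0,0,0,1]
  ]
}}

```text
t: 20.82
tcp_pos: [0.5288, 0.1319, 0.1702]
tool_rot: [0.632, 0.775, -0.002, 0.002]
force: [1.3, -12.2, 0.0]
finger_gap: -0.001
gripper_force: 6.1
```

Emit:
{"op": "apply_moves", "data": {
  "plan": [
    [0,0,0,0,0,0,1],
    [0,0,0,0,0,0,1],
    [0,0,0,0,0,0,1],
    [0,0,0,0,0,0,1],
    [0,0,0,0,0,0,1],
    [0,0,0,0,0,0,1]
  ]
}}

```text
t: 21.58
tcp_pos: [0.5288, 0.1319, 0.1702]
tool_rot: [0.632, 0.775, -0.002, 0.002]
force: [1.0, -12.2, 1.1]
finger_gap: 0.0
gripper_force: 6.1
```

Emit:
{"op": "apply_moves", "data": {
  "plan": [
    [-0.01,0,0,0,0,0,1],
    [-0.015,0,0,0,0,0,1],
    [-0.01,0,0,0,0,0,1],
    [0,0,-0.04,0,0,0,1],
    [0,0,-0.04,0,0,0,1],
    [0,0,-0.04,0,0,0,1],
    [0,0,0,0,0,0,1],
    [0,0,0,0,0,0,1]
  ]
}}

```text
t: 22.58
tcp_pos: [0.5345, 0.1011, 0.2895]
tool_rot: [0.632, 0.775, -0.0, -0.001]
force: [-0.5, 0.2, -0.2]
finger_gap: 0.002
gripper_force: 0.0
```

```bash
python3 -c "
from h import *
where('T')
cv2.imwrite('pics/end.png',np.hstack([cv2.cvtColor(snapshot(n),cv2.COLOR_RGB2BGR)[100:340,170:420] for n in('scene','side')]))"
```

```text
t 22.57 z 0.2895 th_tool 0.2018 r 0.0695 off -0.0493 F along n,u,z 0.3 0.43 -0.18 torque [-0.04  0.03 -0.05]
```

View pics/end.png

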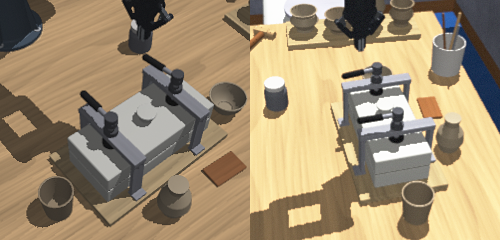

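Both levers now lie along their crossbars, the pots and tools are where they were, and the arm is clear of everything.

```bash
python3 -c "
from station import *
print(sign_off())"
```

```text
the job is handed in; nothing more can be done
None
```

I turned the loose screw clockwise until it landed, then leaned on it and afterwards on the tight one at about 12 N (brief 13.5 N peak) for over 2 s each; both held, nothing else was moved, and the job was handed in at about 23 s (my first push rode over the top of the loose grip without moving it, so I redid it lower).

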